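# Find and release the latched key on a jeweller's switch box

### The job

One of the four keys on the bench's switch box has been left latched down, so its tool is still on. Tap the four keys lightly with the fingertips, one after the other along the row beginning with the key beside the round lamp dome, and lift off again without releasing or pushing in any of them; then press the one that is latched down firmly so that it springs up level with the others. Pick nothing up, and leave the other things on the bench where they are.

Things in the scene. Friction and masses are not known exactly. Their poses are not given: they have to be found in the camera images.
- switch_box: grey steel switch box screwed to the bench, 110 mm deep (its x) x 320 mm long (its y) x 50 mm high; origin under its centre; its y axis runs along the row of keys. The four keys stand in a straight row on top, 46 mm from centre to centre, at y = -69, -23, 23 and 69 mm, x = 0 in its frame.
- lamp_dome: white round lamp dome, 38 mm in diameter, 24 mm high, fixed on top of the box at one end of the key row (either end, differs from run to run), 62 mm from the centre of the nearest key; origin under its centre, 50 mm above the table.
- key_a: one of four identical square grey keys, cap 32 x 32 mm. Origin: centre of the cap's top face, moving with it. Free: top 66 mm above the table; 2 N starts it, then 0.5 N per mm, stop at 9.5 mm; more than 7 mm down counts as pushed in. Latched (one key, differs from run to run): top at 61 mm, does not give below 4 N; pressed 3 to 4.5 mm further (6 to 8 N, stop at 56.5 mm) it is freed and rises with the finger.
- key_b: one of four identical square grey keys, cap 32 x 32 mm. Origin: centre of the cap's top face, moving with it. Free: top 66 mm above the table; 2 N starts it, then 0.5 N per mm, stop at 9.5 mm; more than 7 mm down counts as pushed in. Latched (one key, differs from run to run): top at 61 mm, does not give below 4 N; pressed 3 to 4.5 mm further (6 to 8 N, stop at 56.5 mm) it is freed and rises with the finger.
- key_c: one of four identical square grey keys, cap 32 x 32 mm. Origin: centre of the cap's top face, moving with it. Free: top 66 mm above the table; 2 N starts it, then 0.5 N per mm, stop at 9.5 mm; more than 7 mm down counts as pushed in. Latched (one key, differs from run to run): top at 61 mm, does not give below 4 N; pressed 3 to 4.5 mm further (6 to 8 N, stop at 56.5 mm) it is freed and rises with the finger.
- key_d: one of four identical square grey keys, cap 32 x 32 mm. Origin: centre of the cap's top face, moving with it. Free: top 66 mm above the table; 2 N starts it, then 0.5 N per mm, stop at 9.5 mm; more than 7 mm down counts as pushed in. Latched (one key, differs from run to run): top at 61 mm, does not give below 4 N; pressed 3 to 4.5 mm further (6 to 8 N, stop at 56.5 mm) it is freed and rises with the finger.
- compound_bar: loose reddish-brown rectangular bar of polishing compound, 50 x 28 x 22 mm, lying on top of the switch box at the end of the key row opposite the lamp dome; origin under its centre. Leave it alone.
- spool: loose light wooden spool, upright cylinder 44 mm in diameter, 45 mm high, in front of the box (robot side); origin under its centre. Leave it alone.
- ring_cone: loose dark wooden ring cone, foot 48 mm in diameter, 70 mm high, in front of the box; origin under its centre. Leave it alone.
- tub: loose blue plastic bowl, 96 mm across, 55 mm high, behind the box; origin under its centre. Leave it alone.
- pocket_scale: loose black pocket scale, 75 x 120 x 18 mm, behind the box; origin under its centre. Leave it alone.
- hammer: loose hammer, 240 mm long, lying to the left of the box. Leave it alone.
- bottle: loose amber bottle, 52 mm in diameter, 130 mm high, to the right of the box; origin under its centre. Leave it alone.
- driver: loose screwdriver, 180 mm long, lying to the right beyond the box. Leave it alone.

How it is judged:
By the outcome, as a careful person would: the job done as asked, in the order asked, and still so for the second after the job is handed in, with the robot touching nothing.
It also fails if it takes over 48 s, if anything falls off the work surface, if the arm or the gripper's body presses on something with over 40 N, if the wrist force passes 120 N, or if a joint passes its speed limit or range.

### The arm

A 6-joint arm with a two-finger parallel gripper is mounted at the origin on the work surface. World frame = base frame: x ahead of the robot, y to its left, z up, the work surface at z = 0. Lengths are in m, angles in rad, forces in N, time in s.
With the tool pointing down it reaches from about 0.275 to 0.825 m from the base axis. Payload 4.9 kg.
Tool frame: the origin (TCP) lies midway between the tips of the shut fingers; the grasp point (between the pads) lies 19 mm behind it (grip_point_offset is the distance from the TCP to the grasp point, in m); z points along the fingers, x is the direction in which the jaws open and shut, and the axes are right-handed (so a half turn about z gives the same grasp; the last joint's range is limited). The gripper opens to 85 mm and grips with 20 to 120 N. Pads are 22 mm wide; open, the fingers measure 114 mm over their backs; the gripper's body (76 mm by 85 mm) begins 54 mm behind the grasp point. The pads swing forward as they close: fully open they stand 13 mm farther back than shut.
Start: joints at [1.077, 0.326, -0.193, 1.052, 0, 1.437], TCP at [0.194, 0.515, 0.231] pointing down, gripper open.
Joint ranges: [-2.65, 2.65], [-0.97, 1.79], [-1.3, 1.35], [-1.93, 2.1], [-1.47, 1.37], [-3.14, 3.14]. Speed limits (rad/s): [2.57, 2.57, 3.14, 3.14, 3.14, 3.14].

### API

Orientations are given as a rotation vector (axis times angle).
In Python, from cell import * gives the robot as it stands. Calls block until the motion is done:
- movep(position, orientation): joint-space move of the TCP to a pose.
- move_l(position, velocity=0.15, rot=None, until_force=None): straight line of the TCP; rot=None keeps the orientation; velocity is the mean speed in m/s. With until_force (N) it stops when the force on the tool has changed by that much, and returns True; else False.
- set_joints(angles): joint-space move.
- let_go() and grab(newtons=None): open the fingers fully, or close them until they stop; newtons is the grip in N (None keeps the last).
- sleep(seconds).
- ik(position, orientation): joint angles nearest the present ones, or None.
- get_state(): the state.
- grab_frame(name): name is "scene" or "top" or "wrist"; returns a dict with "img" (384x512x3 uint8, red, green, blue), "fx", "fy", "cx", "cy" (pixels), "k1" (the pictures are not rectified: a ray, as slopes to the right and down, at radius r is drawn at 1 + k1 r^2 times it, then the intrinsics apply), "cam_to_world" (4x4, takes a point from camera to world coordinates); the wrist camera has in their place "T_tool_cam" (4x4, takes a point from camera to tool coordinates, whose origin is the TCP and whose axes are the tool frame's). Camera axes: x right, y down, z forward; pixel columns grow to the right and rows downward; lengths in m; the calibration is good to about 2 mm. A picture is of the moment at which its call begins: read the wrist's pose just before it. There is no depth.
A pose or a line that the arm cannot do raises MotionError and nothing moves.
- sign_off(): hands the job in, once; it reports no verdict.
Trained networks look in the newest picture that a camera, given by its name, has taken for a name from the list of things; names that differ only in an ending like _2 or _b are one class to them, and where a whole thing is asked for, a point or a joint stands for the part that bears it (a point fixed in the world has none). Each returns a list of dicts, best first, with "score" (0 to 1); they miss things now and then, are a little off and sometimes report something else, mostly with a low value. They report only what shows in the picture. A call takes as long as a camera call.
- spot_in(camera, name): "centre" ([column, row] in pixels, amid what is visible of it).
- silhouettes(camera, name): "mask" (384x512 bool, what is visible of it) and "centre" ([column, row] in pixels, amid what is visible of it).
- tip_of(camera, name): "centre" ([column, row] in pixels: a listed point, or the origin of a listed thing).
The state is a dict: "clock": time; "q": joint angles; "joint_velocities": joint speeds; "tau": joint torques, N m; "position": TCP position; "eef_rot": TCP orientation; "contact_force": force on the tool from outside, world axes, zero at the start; "wrist_torque": the same for the moment, N m; "finger_gap": opening from 0.0 (shut) to 1.0 (fully open).
Only numpy, scipy, OpenCV 4.12 (cv2) and the standard library are available. Lean on these libraries where they do the work, as an engineer would, in place of code of your own. Each camera call takes 0.05 s, during which the arm holds its last target. There are 200 camera calls.

## Working session

There is one attempt and no reset: what is moved stays moved. The work goes in short steps, each a Python script; the robot and the scene stay as the last script left them, time stands still between calls to the robot, and variables do not carry over. Pictures are saved under pics/ and viewed, about 8 in all and at most 12, crops included, and the job is handed in when it is done.

```bash
ls; mkdir -p pics
cat > h.py <<'E'
from cell import *
import numpy as np, cv2
from scipy.spatial.transform import Rotation as R
def ray(f,px,T):
    K=np.array([[f['fx'],0,f['cx']],[0,f['fy'],f['cy']],[0,0,1.]])
    d=(np.array(px,float)-[f['cx'],f['cy']])/[f['fx'],f['fy']]
    u=d.copy()
    for _ in range(20): u=d/(1+f['k1']*(u@u))
    return T[:3,3],T[:3,:3]@np.array([u[0],u[1],1.])
def at_z(f,px,z,T=None):
    o,d=ray(f,px,f['cam_to_world'] if T is None else T)
    return o+d*(z-o[2])/d[2]
def save(f,n,crop=None,s=1):
    im=f['img'][:,:,::-1]
    if crop: im=im[crop[1]:crop[3],crop[0]:crop[2]]
    cv2.imwrite('pics/'+n,cv2.resize(im,None,fx=s,fy=s,interpolation=cv2.INTER_CUBIC))
E
python3 - <<'E'
from h import *
print(get_state())
for c in ('top','scene'):
    f=grab_frame(c); save(f,c+'1.png',s=1.5)
    print(c,f['cam_to_world'][:3,3])
    for n,z in (('switch_box',.05),('lamp_dome',.06),('key_a',.066),('compound_bar',.065),('spool',.04),('ring_cone',.05),('bottle',.1),('tub',.05)):
        for r in spot_in(c,n)[:6]: print(n,round(r['score'],2),np.round(r['centre']),at_z(f,r['centre'],z).round(3))
E
```

```text
pics
{'clock': 0.0, 'q': array([ 1.07678163e+00,  3.26925636e-01, -1.93573741e-01,  1.05200762e+00,
       -1.03150958e-05,  1.43660247e+00]), 'joint_velocities': array([-0.00196127, -0.00115686,  0.0006727 ,  0.00027483, -0.0001147 ,
       -0.00228392]), 'tau': array([ 9.08653692e-04, -4.43393683e+01,  2.62446052e+01,  1.53708109e-02,
        8.41204610e-05, -8.19413604e-08]), 'position': array([0.19337099, 0.51426831, 0.23051562]), 'eef_rot': array([ 2.58244779e+00,  1.78763106e+00, -2.38620899e-03]), 'contact_force': array([0.3520499 , 0.85190712, 0.18628087]), 'wrist_torque': array([-0.01945729,  0.05661256, -0.00273201]), 'finger_gap': 0.9995485038027457}
top [0.39608519 0.04040016 1.47114036]
switch_box 0.87 [287. 186.] [ 0.525 -0.062  0.05 ]
switch_box 0.66 [320. 197.] [ 0.486 -0.19   0.05 ]
lamp_dome 0.47 [321. 198.] [ 0.48  -0.193  0.06 ]
key_a 0.65 [296. 188.] [ 0.52  -0.094  0.066]
key_a 0.6 [270. 177.] [0.56  0.001 0.066]
key_a 0.45 [286. 182.] [ 0.54  -0.057  0.066]
compound_bar 0.64 [258. 171.] [0.583 0.048 0.065]
ring_cone 0.55 [286. 214.] [ 0.42  -0.059  0.05 ]
bottle 0.66 [377. 211.] [ 0.432 -0.393  0.1  ]
bottle 0.34 [290. 192.] [ 0.501 -0.07   0.1  ]
tub 0.58 [287. 151.] [ 0.663 -0.066  0.05 ]
scene [1.07277156 0.61671636 0.96496171]
switch_box 0.79 [237. 192.] [ 0.57  -0.032  0.05 ]
switch_box 0.69 [268. 170.] [ 0.443 -0.039  0.05 ]
lamp_dome 0.61 [227. 148.] [ 0.482 -0.188  0.06 ]
key_a 0.61 [237. 170.] [ 0.524 -0.087  0.066]
key_a 0.54 [278. 190.] [0.486 0.052 0.066]
key_a 0.52 [163. 134.] [ 0.601 -0.371  0.066]
key_a 0.4 [244. 191.] [ 0.562 -0.01   0.066]
key_a 0.16 [380. 308.] [0.557 0.472 0.066]
compound_bar 0.73 [251. 211.] [0.595 0.06  0.065]
compound_bar 0.25 [236. 191.] [ 0.58  -0.024  0.065]
spool 0.8 [278. 190.] [0.469 0.034 0.04 ]
ring_cone 0.57 [266. 170.] [ 0.446 -0.043  0.05 ]
bottle 0.56 [202. 106.] [ 0.441 -0.371  0.1  ]
tub 0.73 [203. 206.] [ 0.679 -0.051  0.05 ]
```

View pics/top1.png

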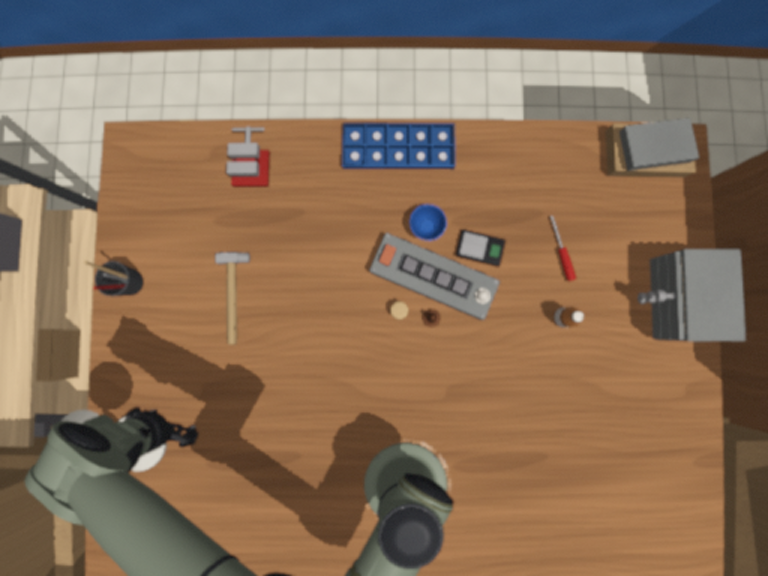

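```bash
cat >> h.py <<'E'
ROW=np.array([.079,.191,0]);ROW/=np.linalg.norm(ROW)
def down(row):   # tool z down, tool y along the row (either sign: take the nearer solution)
    best=None
    for s in (1,-1):
        y=s*np.array(row);z=np.array([0,0,-1.]);x=np.cross(y,z)
        r=R.from_matrix(np.c_[x,y,z]).as_rotvec()
        q=ik([.53,-.07,.25],r)
        if q is not None:
            c=abs(q-get_state()['q']).max()
            if best is None or c<best[0]: best=(c,r)
    return best[1]
def wrist():
    s=get_state(); f=grab_frame('wrist'); T=np.eye(4)
    T[:3,:3]=R.from_rotvec(s['eef_rot']).as_matrix(); T[:3,3]=s['position']
    return f,T@f['T_tool_cam']
E
python3 - <<'E'
from h import *
r=down(ROW); print(r, ik([.53,-.07,.25],r))
movep([.50,-.07,.26],r); grab(20)
f,T=wrist(); save(f,'w1.png',s=1.5); print(get_state()['clock'],T.round(3))
for n,z in (('switch_box',.05),('lamp_dome',.06),('key_a',.066),('compound_bar',.065)):
    for q in spot_in('wrist',n)[:6]: print(n,round(q['score'],2),np.round(q['centre']),at_z(f,q['centre'],z,T).round(4))
for q in tip_of('wrist','key_a')[:6]: print('tip',round(q['score'],2),np.round(q['centre']),at_z(f,q['centre'],.066,T).round(4))
E
```

```text
[ 3.08138497 -0.61210383  0.        ] [-0.26942643  0.28576557 -0.20046393  1.08456683  0.          1.69355588]
4.0667 [[ 0.924 -0.368 -0.1    0.526]
 [-0.381 -0.892 -0.244 -0.008]
 [ 0.001  0.263 -0.965  0.403]
 [ 0.     0.     0.     1.   ]]
switch_box 0.93 [310. 121.] [ 0.5702 -0.0469  0.05  ]
switch_box 0.2 [292.  88.] [ 0.5649 -0.0101  0.05  ]
lamp_dome 0.41 [294. 274.] [ 0.4967 -0.1935  0.06  ]
key_a 0.98 [289.  86.] [ 0.5615 -0.008   0.066 ]
key_a 0.93 [285. 222.] [ 0.51   -0.1314  0.066 ]
key_a 0.61 [291. 136.] [ 0.5467 -0.0516  0.066 ]
key_a 0.56 [288. 180.] [ 0.5285 -0.0909  0.066 ]
compound_bar 0.68 [294.  18.] [0.587  0.0456 0.065 ]
tip 0.95 [285. 226.] [ 0.5084 -0.1352  0.066 ]
tip 0.9 [291.  87.] [ 0.5625 -0.0091  0.066 ]
tip 0.75 [288. 182.] [ 0.5278 -0.0927  0.066 ]
tip 0.73 [290. 139.] [ 0.5444 -0.0536  0.066 ]
```

View pics/w1.png

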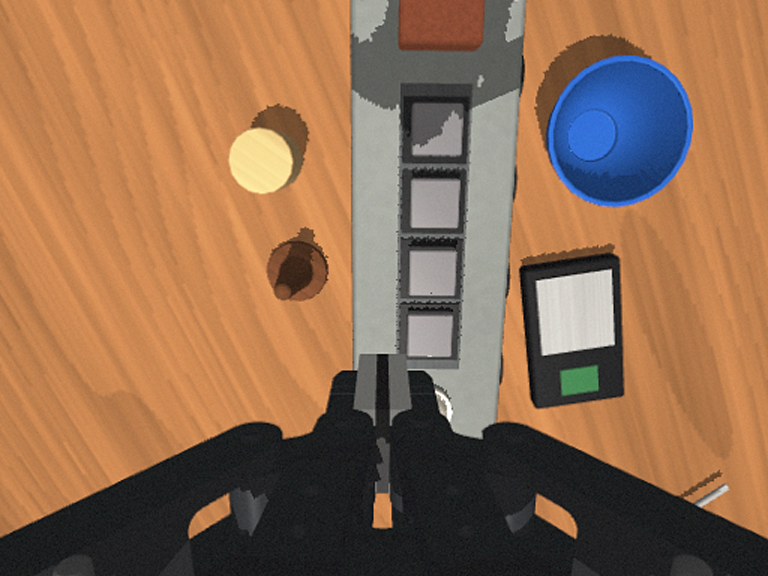

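The wrist view shows the four keys at about (287,222), (289,182), (290,135) and (292,86) in raw pixels. The dome is beyond the near one, which is the robot's right end, and the bar is at the far end. The detections fit the 138 mm row. I'll tap the first key as a trial.

```bash
cat >> h.py <<'E'
P=np.array([[.5084,-.1352],[.5278,-.0927],[.5444,-.0536],[.5625,-.0091]])
C=P.mean(0); D=P[3]-P[0]; D/=np.linalg.norm(D)
K=[C+D*s for s in (-.069,-.023,.023,.069)]   # from the dome on
def tap(i,N=2.3):
    move_l([*K[i],.076],.12); sleep(.2)
    b=get_state()['contact_force'][2]
    hit=move_l([*K[i],.0595],.01,until_force=N)
    s=get_state(); print(i,hit,'z',s['position'][2].round(4),'dF',(s['contact_force'][2]-b).round(2),flush=True)
    move_l([*s['position'][:2],.080],.06); print('t',get_state()['clock'])
    return hit
E
python3 - <<'E'
from h import *
r=down([*D,0]); print(K)
movep([*K[0],.10],r)
sleep(.2);a=[]
for _ in range(8): sleep(.03);a.append(get_state()['contact_force'])
print(np.round(a,2)[:,2],get_state()['finger_gap'],get_state()['clock'])
tap(0)
f,T=wrist(); save(f,'w2.png',s=1.5)
E
```

```text
[array([ 0.50857029, -0.1360606 ]), array([ 0.52670676, -0.09378687]), array([ 0.54484324, -0.05151313]), array([ 0.56297971, -0.0092394 ])]
[-1.09 -0.85 -0.34  0.38  0.45 -0.75  0.38  0.02] 0.0024722492559366314 5.5083
0 True z 0.061 dF 4.37
t 7.875
```

View pics/w2.png

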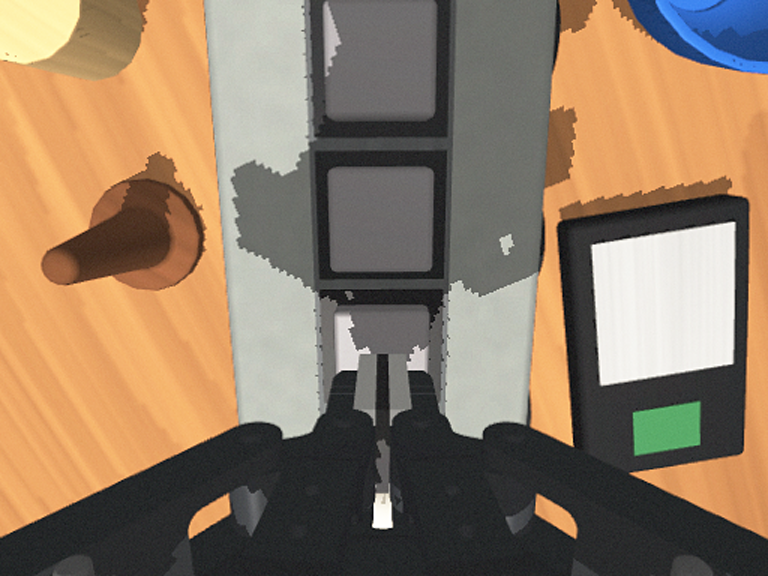

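Key 0 stopped the fingers dead at z = 61 mm, which is the latched height. The picture shows the fingers centred over it, around column 382. I'll tap the rest, which should stop at about 65 mm.

Run:
```python
from h import *
for i in (1,2,3):
    if not tap(i): print('no hit'); break
f,T=wrist(); save(f,'w3.png',s=1.5)
```

```text
1 True z 0.0647 dF 1.96
t 10.1417
2 True z 0.0647 dF 2.7
t 12.3583
3 True z 0.0647 dF 2.89
t 14.575
```

Keys 1–3 are free, giving at 64.7 mm, so key 0 beside the dome is the latched one. Now the firm press.

Run:
```python
from h import *
p=get_state()['position']
move_l([p[0],p[1],.095],.1); move_l([*K[0],.095],.15); move_l([*K[0],.070],.1); sleep(.2)
b=get_state()['contact_force'][2]
print(move_l([*K[0],.055],.012,until_force=13))
s=get_state(); print('z',s['position'][2],'dF',s['contact_force'][2]-b)
move_l([*K[0],.075],.03); move_l([*K[0],.12],.12)
q=C-.02*D
move_l([*(K[0]-.12*D+[0.0,0]),.20],.2)   # back off beyond the dome for a clear view
f,T=wrist(); save(f,'w4.png',s=1.5)
print(get_state()['clock'])
for q in tip_of('wrist','key_a')[:5]: print('tip',round(q['score'],2),np.round(q['centre']))
```

```text
True
z 0.05666968483746196 dF 5.184754159616064
19.925
tip 0.8 [256.  26.]
```

View pics/w4.png

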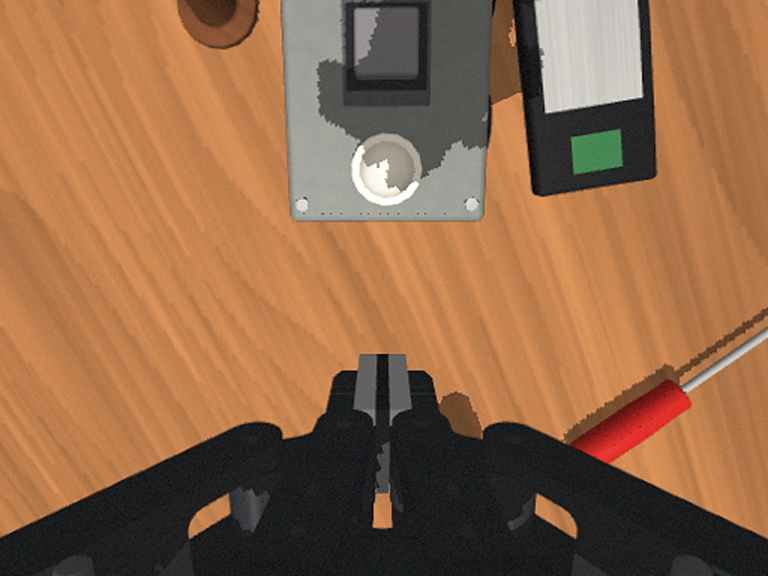

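Run:
```python
from h import *
ims=[]
for i in (0,1,2):
    move_l([*(K[i]-.055*D),.12],.2); sleep(.3)
    f,T=wrist(); ims.append(f['img'][:250,170:340,::-1].copy())
print(get_state()['clock'])
cv2.imwrite('pics/cmp.png',cv2.resize(np.hstack(ims),None,fx=1.5,fy=1.5))
```

```text
22.4583
```

View pics/cmp.png

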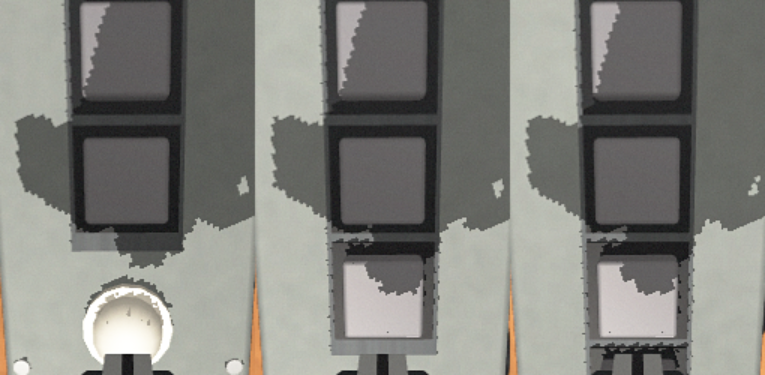

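All three panels show the same cap size (85 px wide, rows 136–224) from the same relative pose. Key 0 is therefore level with keys 1 and 2. I'll retreat and hand in.

Run:
```python
from h import *
p=get_state()['position']; move_l([p[0],p[1],.25],.2)
print(get_state()['clock'],get_state()['contact_force'].round(2)); sign_off()
```

```text
23.2583 [-0.47 -0.34 -1.14]
the job is handed in; nothing more can be done
```

I tapped the four keys in order starting at the lamp dome, then released the latched one, and handed the job in at about 23 s.

- **Taps:** The key beside the dome stopped the fingers at 61.0 mm with about 4.4 N, so it was the latched one. That force is slightly above the 4 N where a latched key starts to give, but the key did not release. The other three gave at 64.7 mm with 2–3 N, about 1.3 mm down.
- **Release:** I pressed the latched key to 56.7 mm, 4.3 mm further down, and lifted off slowly. The press stopped on its 13 N limit, but the force read just afterwards was only about 5 N. I don't have a clean figure for the peak.
- **Final check:** Wrist pictures from the same relative pose show that key at the same size and place as its two nearest neighbours, so it is level with them. I did not compare the fourth key, farthest from the dome, this way. Its tap pushed it only 1.3 mm, well short of the 7 mm that counts as pushed in.
- **Other things on the bench:** The robot did not touch any of them on purpose. I did not take a last picture of the whole bench to confirm they stayed put.

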